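# Find the high side of a clay roller with a dial indicator

### The arm

A 7-joint arm with a two-finger parallel gripper is mounted at the origin on the work surface. World frame = base frame: x ahead of the robot, y to its left, z up, the work surface at z = 0. Lengths are in m, angles in rad, forces in N, time in s.
With the tool pointing down it reaches from about 0.4 to 0.85 m from the base axis. Payload 6.9 kg.
Tool frame: the origin (TCP) lies midway between the tips of the shut fingers; the grasp point (between the pads) lies behind it (ctrl.pinch_z is the z of the grasp point in the tool frame, in m); z points along the fingers, y is the direction in which the jaws open and shut (so a half turn about z gives the same grasp; the last joint's range is limited). The gripper opens to 85 mm and grips with 20 to 120 N. Pads are 22 mm wide; open, the fingers measure 114 mm over their backs; the gripper's body (76 mm by 85 mm) begins 54 mm behind the grasp point. The pads swing forward as they close: fully open they stand 13 mm farther back than shut.
Start: joints at [1.411, 0.507, -0.238, 1.5, 0.126, 1.149, -0.155], TCP at [0.164, -0.603, 0.211] pointing down, gripper open.
Joint ranges: [-3.08, 3.08], [-0.24, 2.05], [-1.43, 1.35], [0, 2.5], [-1.52, 4.66], [0.17, 1.96], [-2.89, 2.89]. Speed limits (rad/s): [2.39, 2.39, 3.14, 3.14, 3.14, 3.14, 3.14].

### API

Orientations are given as a unit quaternion [w, x, y, z].
In Python, from station import ctrl, get_state, vision, ticket, models gives the robot as it stands. Calls block until the motion is done:
- ctrl.movep(position, orientation): joint-space move of the TCP to a pose.
- ctrl.movel(position, frame=None, max_speed=0.15): straight line of the TCP; frame=None keeps the orientation; max_speed is the mean speed in m/s.
- ctrl.set_joints(angles): joint-space move.
- ctrl.ungrasp() and ctrl.close_gripper(force=None): open the fingers fully, or close them until they stop; force is the grip in N (None keeps the last).
- ctrl.pause(seconds).
- ctrl.ik(position, orientation): joint angles nearest the present ones, or None.
- get_state(): the state.
- vision.grab_frame(name): name is "side" or "top" or "wrist"; returns (picture, depth): 384x512x3 uint8, blue, green, red; 384x512 float32, m along the optical axis (not along the pixel's ray), 0 where there is no reading.
- vision.camera_info(name): a dict with "mtx" (3x3 intrinsics, pixels), "dist_coeffs" ([k1, k2, p1, p2, k3] as OpenCV has them; the pictures are not rectified), "R" (3x3) and "t" (3): a world point X has camera coordinates R X + t; the wrist camera has in their place "hand_eye" (4x4, takes a point from camera to tool coordinates, whose origin is the TCP and whose axes are the flange's). Camera axes: x right, y down, z forward; pixel columns grow to the right and rows downward; lengths in m; the calibration is good to about 2 mm. A picture is of the moment at which its call begins: read the wrist's pose just before it. camera_info takes no time and is no camera call.
A pose or a line that the arm cannot do raises ctrl.Unreachable and nothing moves.
- ticket.close_job(): hands the job in, once; it reports no verdict.
Trained networks look in the newest picture that a camera, given by its name, has taken for a name from the list of things; names that differ only in an ending like _2 or _b are one class to them, and where a whole thing is asked for, a point or a joint stands for the part that bears it (a point fixed in the world has none). Each returns a list of dicts, best first, with "p" (0 to 1); they miss things now and then, are a little off and sometimes report something else, mostly with a low value. They report only what shows in the picture. A call takes as long as a camera call. They do not tell look-alikes from the thing itself.
- models.recognise(camera, target): "point" ([column, row] in pixels, amid what is visible of it).
- models.masks_of(camera, target): "mask" (384x512 bool, what is visible of it) and "point" ([column, row] in pixels, amid what is visible of it).
The state is a dict: "time": time; "qpos": joint angles; "qd": joint speeds; "tau": joint torques, N m; "tcp_pos": TCP position; "eef_rot": TCP orientation; "contact_force": force on the tool from outside, world axes, zero at the start; "wrist_torque": the same for the moment, N m; "width": finger opening in m.
Only numpy, scipy, OpenCV 4.12 (cv2) and the standard library are available. Lean on these libraries where they do the work, as an engineer would, in place of code of your own. Each camera call takes 0.05 s, during which the arm holds its last target.

### The job

Check the clay roller for runout: press the indicator's ram down gently until its plunger rests on the roller and is pushed about half-way in, then turn the crank one full turn, going from the top towards the robot first, gently, so that the shaft stays seated in its V-blocks, and watch the needle. Finally turn the roller so that its high side is right under the plunger, let go of everything and leave it so, without disturbing the bowls and the jar.

Things in the scene. Friction and masses are not known exactly. Their poses are not given: they have to be found in the camera images.
- fixture: fixed steel plate, 100 x 190 x 12 mm, with two V-blocks (at y = -66 and +66 mm), open on top: only its weight (about 0.9 kg in all) keeps the shaft seated: some 6 N up at the crank lifts that end, and pressing is stiff. Origin under the plate's middle, on the table; y axis along the shaft to the crank end, x axis across to the indicator stand, z up. The shaft's axis is 95 mm above the origin
- shaft_centre (a point): middle of the loose steel shaft (20 mm diameter, 200 mm long, in the V-blocks), on its axis. y axis along it to the crank end; z axis to the crank handle (up at the start). The terracotta roller (60 mm diameter, 90 mm long) is stuck on here, 4 mm off the shaft's axis in an unknown direction: its top under the plunger rises and falls by 8 mm in a turn, about as a sine wave
- crank_handle (a point): centre of the crank's wooden handle sleeve (14 mm diameter, 42 mm long, free-turning, parallel to the shaft), 36 mm from the shaft's axis, 119 mm from shaft_centre along y; straight above the axis at the start. Free all round; the crank arm is 23 mm from this point. Turning takes 1 to 2 N at the handle (oiled steel in the V-blocks); it stays where it is left
- ram_knob (a point): grasp point of the black upright knob (20 mm diameter, top 18 mm above this point) on the indicator stand's ram. The ram slides straight down, carrying dial and plunger; 4 to 7 N moves it down, some 11 N up; it stays where it is left. The dial (68 mm diameter, face up) lies over the roller, 85 mm from the knob in the fixture's -x direction, its face 29 mm below this point
- ram (a joint): how far the ram has been lowered from its top position (m), 0 to 0.062. With the plunger fully out its tip is 157 mm minus this above the table; it meets the roller at some 0.028 to 0.036
- plunger (a joint): how far the sprung plunger is pushed into the dial (m), 0 out to 0.024 (hard stop); 0.8 N to start, 2.7 N at the stop. Half-way is 0.012
- needle (a joint): angle of the dial's needle (rad): 0 with the plunger out, 4.71 at the stop, 196 rad per metre of plunger travel; clockwise from above as the plunger goes in. The face has 13 marks over 270 degrees: the long middle mark, on the knob's side, is half-way (2.36), the long end marks are out and stop
- plunger_tip (a point): lowest point of the plunger's 10 mm ball tip. On the roller it lies about 129 mm above the fixture's origin when the roller's high side is under it, 121 mm on the low side
- bowl_a: white fired bowl, 116 mm wide, 55 mm high, a bystander; origin under its centre
- bowl_b: terracotta bowl, 116 mm wide, 55 mm high, a bystander; origin under its centre
- jar: glass jar, 60 mm wide, 85 mm high, a bystander; origin under its centre
Things that resemble listed ones, but are neither listed nor needed, are in the scene too. What is shaped like the part that bears shaft_centre but red is not meant. What is shaped like the fixture but brown is not meant.

How it is judged:
By the outcome, as a careful person would: the job done as asked, in the order asked, and still so for the second after the job is handed in, with the robot touching nothing.
It also fails if it takes over 72 s, if anything falls off the work surface, if the arm or the gripper's body presses on something with over 40 N, if the wrist force passes 120 N, or if a joint passes its speed limit or range.

## Working session

There is one attempt and no reset: what is moved stays moved. The work goes in short steps, each a Python script; the robot and the scene stay as the last script left them, time stands still between calls to the robot, and variables do not carry over. Pictures are saved under pics/ and viewed, and the job is handed in when it is done.

```bash
ls; mkdir -p pics; python3 - <<'E'
from station import ctrl, get_state, vision, ticket, models
import cv2
s=get_state(); print(s, ctrl.pinch_z)
for n in ["side","top","wrist"]:
    im,d=vision.grab_frame(n); cv2.imwrite(f"pics/{n}0.png",im)
    print(n,vision.camera_info(n))
    for t in ["fixture","shaft_centre","crank_handle","ram_knob","needle","bowl_a","bowl_b","jar"]:
        if n!="wrist": print(n,t,[(r['p'],r['point']) for r in models.recognise(n,t)])
E
```

```text
pics
{'time': 0.0, 'qpos': array([ 1.41048521,  0.50832521, -0.2375159 ,  1.50116429,  0.12567819,
        1.14888296, -0.15481489]), 'qd': array([ 0.00138978,  0.00057222, -0.00011307,  0.00193489,  0.00029129,
       -0.0004717 ,  0.00090926]), 'tau': array([ 3.36504299e-04, -6.20591855e+01, -2.18708865e+00, -2.49649125e+01,
        1.24985841e-02,  1.19796352e-02, -1.53676751e-05]), 'tcp_pos': array([ 0.1639645 , -0.60253818,  0.21002637]), 'eef_rot': array([-8.87461391e-04,  9.91181360e-01,  1.32509276e-01, -1.28888711e-04]), 'contact_force': array([-0.72947968, -0.56072542,  0.12261638]), 'wrist_torque': array([ 0.06281508,  0.0478406 , -0.03497498]), 'width': 0.0853311145138246} -0.0187
side {'mtx': array([[440.13842694,   0.        , 254.68568711],
       [  0.        , 440.13842694, 190.3126544 ],
       [  0.        ,   0.        ,   1.        ]]), 'dist_coeffs': array([-0.07935559,  0.        ,  0.        ,  0.        ,  0.        ]), 'R': array([[-0.82314069, -0.56748948, -0.01987695],
       [-0.30045798,  0.46498175, -0.83277667],
       [ 0.48183441, -0.67952018, -0.553
[... 1370 characters left out ...]
192.1]), (0.7, [150.7, 234.8])]
top jar [(0.94, [400.1, 210.0]), (0.28, [282.9, 197.1])]
wrist {'mtx': array([[336.31737089,   0.        , 252.63942459],
       [  0.        , 336.31737089, 194.83248094],
       [  0.        ,   0.        ,   1.        ]]), 'dist_coeffs': array([-0.07734003,  0.        ,  0.        ,  0.        ,  0.        ]), 'hand_eye': array([[ 7.66322515e-04, -9.55247810e-01, -2.95805739e-01,
         7.53908026e-02],
       [ 9.99999479e-01,  5.32727309e-04,  8.70285754e-04,
        -2.44605244e-04],
       [-6.73754765e-04, -2.95806252e-01,  9.55247721e-01,
        -1.63371066e-01],
       [ 0.00000000e+00,  0.00000000e+00,  0.00000000e+00,
         1.00000000e+00]])}
```

View pics/top0.png

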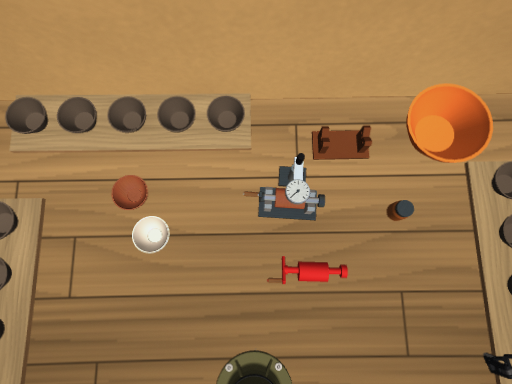

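View pics/side0.png

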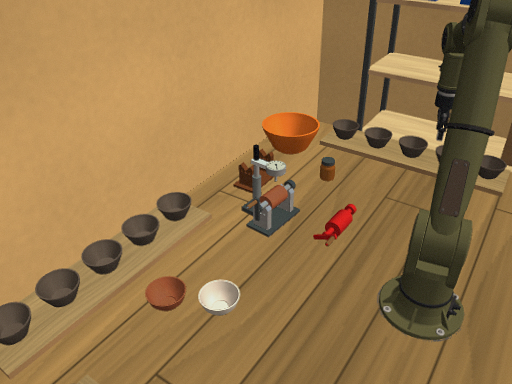

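```bash
python3 - <<'E'
import cv2
im=cv2.imread("pics/top0.png")[120:310,210:380]; cv2.imwrite("pics/topc.png",cv2.resize(im,None,fx=3.1,fy=3.1,interpolation=cv2.INTER_CUBIC))
im=cv2.imread("pics/side0.png")[120:260,200:380]; cv2.imwrite("pics/sidec.png",cv2.resize(im,None,fx=4,fy=4,interpolation=cv2.INTER_CUBIC))
E
```

```text
(no output)
```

View pics/topc.png

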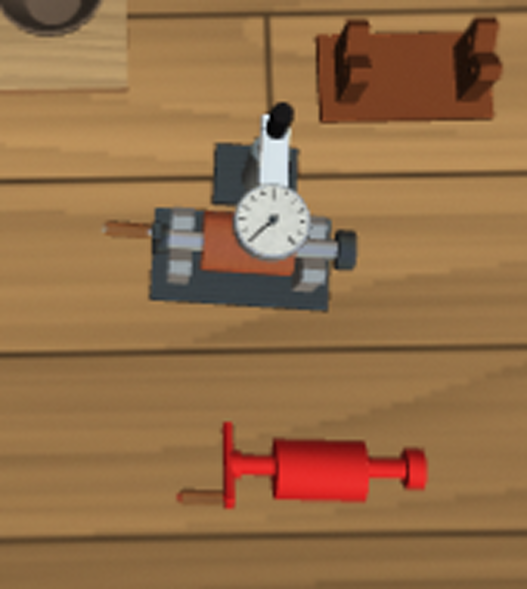

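View pics/sidec.png

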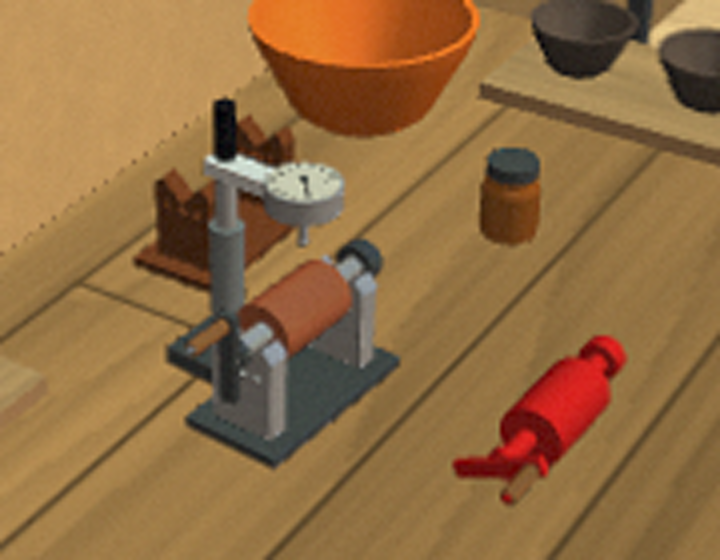

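```bash
cat > h.py <<'E'
from station import ctrl, get_state, vision, ticket, models
import numpy as np, cv2
from scipy.spatial.transform import Rotation as Rn
def q2R(q): return Rn.from_quat([q[1],q[2],q[3],q[0]]).as_matrix()
def R2q(R):
    x=Rn.from_matrix(R).as_quat(); return np.array([x[3],x[0],x[1],x[2]])
def cam(n,st=None):
    ci=vision.camera_info(n); K=ci['mtx'];D=ci['dist_coeffs']
    if n=='wrist':
        T=np.eye(4);T[:3,:3]=q2R(st['eef_rot']);T[:3,3]=st['tcp_pos'];W=T@ci['hand_eye']
        return K,D,W[:3,:3].T,-W[:3,:3].T@W[:3,3]
    return K,D,ci['R'],np.array(ci['t'])
def ray(c,p):
    K,D,R,t=c; u=cv2.undistortPoints(np.array([[p]],float),K,D)[0,0]
    return -R.T@t, R.T@np.array([u[0],u[1],1.])
def bp(c,p,d): o,v=ray(c,p); return o+v*d
def proj(c,X):
    K,D,R,t=c; return cv2.projectPoints(np.atleast_2d(np.array(X,float)),cv2.Rodrigues(R)[0],t,K,D)[0][:,0]
def onz(c,p,z): o,v=ray(c,p); return o+v*(z-o[2])/v[2]
E
python3 - <<'E'
from h import *
import pickle
im,d=vision.grab_frame("top"); ct=cam('top'); ims,ds=vision.grab_frame('side'); cs=cam('side')
print('C',-ct[2].T@ct[3],-cs[2].T@cs[3])
def cl(d,c,p,r=1):
    x,y=map(int,np.round(p)); w=d[y-r:y+r+1,x-r:x+r+1]; return bp(c,p,np.median(w[w>0])).round(4)
def T(p): return (210+p[0]/3.1,120+p[1]/3.1)
def S(p): return (200+p[0]/4,120+p[1]/4)
for n,p in dict(knobtop=(282,113),dial=(272,220),handle=(128,230),rollmid=(248,242),plateFL=(152,297),plateFR=(328,308)).items(): print('top',n,cl(d,ct,T(p)))
for n,p in dict(knobtop=(225,105),dial=(305,184),handle=(208,337)).items(): print('side',n,cl(ds,cs,S(p)))
for n in ["top"]:
  for t in ["crank_handle","ram_knob","fixture","shaft_centre","jar","bowl_a"]:
    print(t,[(m['p'],m['point'],m['mask'].sum()) for m in models.masks_of(n,t)])
print([a for a in dir(ctrl) if not a.startswith('_')], get_state()['time'])
E
```

```text
C [ 0.37895323 -0.01791096  1.17263029] [-0.10529193  0.94961467  0.96157458]
top knobtop [ 0.6543 -0.1379  0.2636]
top dial [ 0.5695 -0.1309  0.2208]
top handle [ 0.5789 -0.0029  0.1364]
top rollmid [ 0.5507 -0.1094  0.218 ]
top plateFL [ 0.5306 -0.0256  0.0095]
top plateFR [ 5.171e-01 -2.132e-01 -3.000e-04]
side knobtop [ 0.6524 -0.1343  0.2621]
side dial [ 0.5662 -0.1248  0.2167]
side handle [0.5781 0.0028 0.1319]
crank_handle [(0.95, [311.0, 274.2], np.int64(868)), (0.65, [284.1, 200.1], np.int64(768))]
ram_knob [(0.64, [299.9, 185.4], np.int64(768))]
fixture [(0.96, [283.8, 209.7], np.int64(919)), (0.57, [343.5, 146.8], np.int64(1726))]
shaft_centre [(0.98, [280.7, 197.6], np.int64(641)), (0.78, [310.5, 270.8], np.int64(1042))]
jar [(0.78, [399.6, 211.2], np.int64(391))]
bowl_a [(0.7, [153.0, 233.2], np.int64(1042)), (0.56, [129.0, 191.2], np.int64(1005))]
['Unreachable', 'close_gripper', 'ik', 'movel', 'movep', 'pause', 'pinch_z', 'set_joints', 'ungrasp'] 1.35
```

```bash
cat >> h.py <<'E'
def frame(yaw): 
    c,s=np.cos(yaw),np.sin(yaw); return np.array([c,s,0]),np.array([-s,c,0]),np.array([0,0,1.])
def ork(yaw):  # knob grasp: tool x = -xf
    x,y,z=frame(yaw); return np.stack([-x,y,-z],1)
def orh(yaw,s=1): # handle grasp: jaws along xf; tool x = s*yf
    x,y,z=frame(yaw); X=s*y; Z=-z; return np.stack([X,np.cross(Z,X),Z],1)
E
python3 - <<'E'
from h import *
yaw=-0.08
for nm,p,R in [('look',[.57,-.1,.34],ork(yaw)),('knob',[.653,-.136,.24],ork(yaw)),('knob low',[.653,-.136,.18],ork(yaw)),('h+',[.5785,0,.115],orh(yaw,1)),('h-',[.5785,0,.115],orh(yaw,-1)),('h-low',[.5785,0,.04],orh(yaw,-1)),('h+low',[.5785,0,.04],orh(yaw,1))]:
    q=ctrl.ik(p,R2q(R)); print(nm, None if q is None else np.round(q,3))
E
```

```text
look [ 0.753  0.506 -1.081  1.379  0.443  1.514  1.193]
knob [ 0.669  0.703 -1.012  1.322  0.587  1.426  1.18 ]
knob low [ 0.676  0.751 -1.001  1.418  0.635  1.316  1.131]
h+ [ 0.422  0.613 -0.751  1.754  0.495  0.974 -0.604]
h- [-0.661  0.806  1.151  1.768 -0.814  1.133 -2.463]
h-low [-0.648  0.934  1.15   1.842 -0.987  1.075 -2.32 ]
h+low [ 0.352  0.688 -0.638  1.829  0.55   0.809 -0.649]
```

```bash
python3 - <<'E'
from h import *
t0=get_state()['time']
ctrl.movep([.57,-.1,.34],R2q(ork(-.08)))
s=get_state(); print(s['time']-t0,s['tcp_pos'],s['contact_force'])
im,d=vision.grab_frame('wrist'); cv2.imwrite('pics/w1.png',im); np.savez('w1.npz',im=im,d=d,tcp=s['tcp_pos'],rot=s['eef_rot'])
for t in ["ram_knob","crank_handle","shaft_centre","fixture"]:
    print(t,[(m['p'],m['point'],m['mask'].sum()) for m in models.masks_of('wrist',t)])
E
```

```text
2.35 [ 0.5698926 -0.1012316  0.3396296] [-0.14068718 -0.79770861 -0.58148324]
ram_knob [(0.92, [224.4, 198.2], np.int64(7091))]
crank_handle [(0.67, [265.4, 155.8], np.int64(3765)), (0.6, [159.4, 4.6], np.int64(918))]
shaft_centre [(0.9, [163.5, 3.5], np.int64(926)), (0.7, [263.2, 155.4], np.int64(3899))]
fixture [(0.76, [250.0, 128.7], np.int64(4480)), (0.64, [159.8, 271.7], np.int64(4771))]
```

View pics/w1.png

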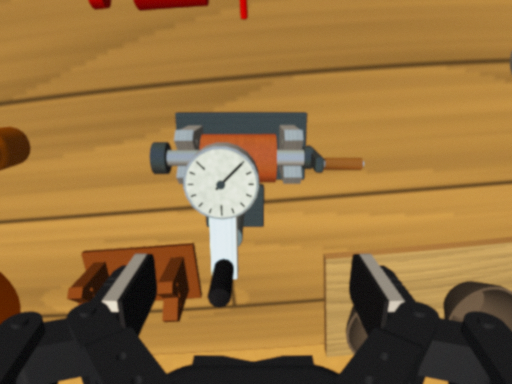

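```bash
python3 - <<'E'
from h import *
im=np.load('w1.npz')['im']
cv2.imwrite('pics/w1c.png',cv2.resize(im[95:320,135:385],None,fx=3.1,fy=2.6*3.1/2.6,interpolation=cv2.INTER_CUBIC)[:600])
cv2.imwrite('pics/w1c.png',cv2.resize(im[100:240,140:380],None,fx=3.3,fy=3.3,interpolation=cv2.INTER_CUBIC))
E
```

```text
(no output)
```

View pics/w1c.png

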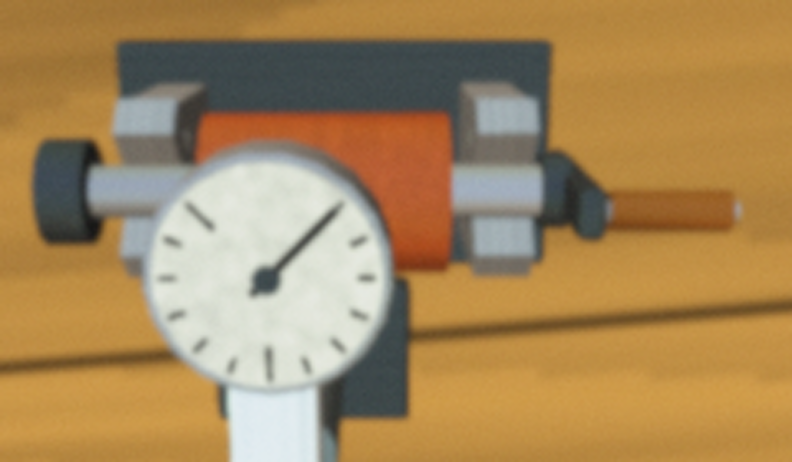

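```bash
python3 - <<'E'
from h import *
f=np.load('w1.npz'); d=f['d']; c=cam('wrist',dict(eef_rot=f['rot'],tcp_pos=f['tcp']))
P=lambda x,y:(140+x/3.3-0.35,100+y/3.3-0.35)
for n,p,z in [('plTL',(118,42),.012),('plTR',(550,42),.012),('plBR',(543,262),.012),('shR',(498,188),.095),('shL',(112,188),.095),('h0',(608,210),.131),('h1',(738,210),.131),('dial',(268,277),.2165)]:
    q=P(*p); x,y=map(int,np.round(q)); w=d[y-1:y+2,x-1:x+2]; w=w[w>0]
    print(n,onz(c,q,z).round(4), bp(c,q,np.median(w)).round(4))
for p in [(221,262),(221,284),(221,295),(223,240)]:
    w=d[p[1]-1:p[1]+2,p[0]-1:p[0]+2]; print(p,bp(c,p,np.median(w[w>0])).round(4))
m=d.copy();
print(get_state()['time'])
E
```

```text
plTL [ 0.5135 -0.2079  0.012 ] [ 0.5139 -0.2104  0.0011]
plTR [ 0.529  -0.0211  0.012 ] [ 0.5297 -0.0195  0.0013]
plBR [ 0.6271 -0.0281  0.012 ] [ 6.303e-01 -2.650e-02  2.000e-04]
shR [ 0.575 -0.055  0.095] [ 0.5732 -0.0559  0.1041]
shL [ 0.5631 -0.1986  0.095 ] [ 0.5615 -0.1962  0.1044]
h0 [ 0.5785 -0.0213  0.131 ] [ 0.5775 -0.0221  0.1352]
h1 [0.5819 0.0237 0.131 ] [0.5808 0.0221 0.1359]
dial [ 0.5702 -0.1294  0.2165] [ 0.5687 -0.1287  0.2219]
(221, 262) [ 0.6447 -0.1371  0.2212]
(221, 284) [ 0.6457 -0.1339  0.2579]
(221, 295) [ 0.6511 -0.1338  0.2659]
(223, 240) [ 0.6268 -0.1341  0.2113]
3.95
```

```bash
python3 - <<'E'
from h import *
R=R2q(ork(-.083)); K=np.array([.654,-.136])
def st(l):
    s=get_state(); print(l,round(s['time'],2),s['tcp_pos'].round(4),s['contact_force'].round(2),s['wrist_torque'].round(2),round(s['width'],4)); return s
ctrl.movep([*K,.285],R); st('above')
ctrl.movel([*K,.2293],max_speed=.08); s=st('at')
im,d=vision.grab_frame('wrist'); cv2.imwrite('pics/w2.png',im); np.savez('w2.npz',im=im,d=d,tcp=s['tcp_pos'],rot=s['eef_rot'])
E
```

```text
above 4.46 [ 0.6541 -0.1357  0.2838] [-0.54  0.54  0.59] [0.03 0.01 0.05] 0.0853
at 5.31 [ 0.6543 -0.1359  0.2297] [-0.37 -0.29  0.89] [-0.05  0.01  0.01] 0.0854
```

View pics/w2.png

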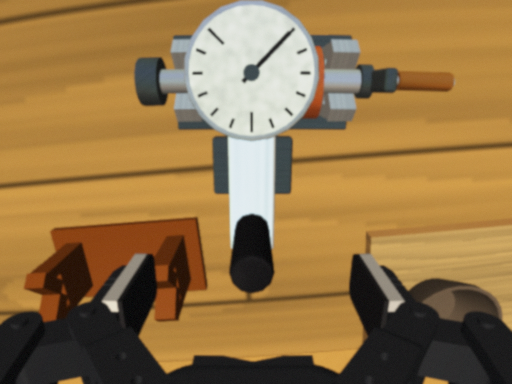

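```bash
cat >> h.py <<'E'
YAW=-.083
def needle(im,c,D,z,r=.034,save=None,rr=(.25,.55)):
    """D: dial centre xy (world), z face height. rectify, return needle angle rad"""
    x,y,_=frame(YAW); n=121; g=np.linspace(-1.15,1.15,n)*r
    U,V=np.meshgrid(g,g)  # U along xf (cols), V along yf(rows)
    X=np.array([D[0],D[1],z])+U[...,None]*x+V[...,None]*y
    p=proj(c,X.reshape(-1,3)).reshape(n,n,2).astype(np.float32)
    pt=cv2.remap(im,p[...,0],p[...,1],cv2.INTER_CUBIC)
    g_=cv2.cvtColor(pt,cv2.COLOR_BGR2GRAY)
    # recentre on the white disc
    th=np.deg2rad(np.arange(0,360,1.)); rad=np.linspace(rr[0],rr[1],12)*r
    cx=cy=(n-1)/2; sc=(n-1)/(2.3*r)
    mx=(cx+np.outer(np.cos(th),rad)*sc).astype(np.float32); my=(cy+np.outer(np.sin(th),rad)*sc).astype(np.float32)
    v=cv2.remap(g_,mx,my,cv2.INTER_LINEAR).astype(float).mean(1)
    w=np.clip(np.median(v)-v,0,None); k=int(np.argmax(np.convolve(np.r_[w[-3:],w,w[:3]],np.ones(7),'valid')))
    idx=(np.arange(k-12,k+13))%360; ww=w[idx]; off=(ww*np.arange(-12,13)).sum()/max(ww.sum(),1e-6)
    phi=np.deg2rad((k+off+180)%360-180)
    if save: cv2.imwrite(save,cv2.resize(pt,None,fx=3,fy=3))
    return 2.356-phi, w.max(), np.median(v)
def st(l):
    s=get_state(); print(l,round(s['time'],2),s['tcp_pos'].round(4),s['contact_force'].round(2),s['wrist_torque'].round(2),round(s['width'],4)); return s
E
python3 - <<'E'
from h import *
f=np.load('w2.npz'); d=f['d'];im=f['im']; c=cam('wrist',dict(eef_rot=f['rot'],tcp_pos=f['tcp']))
for p in [(251,268),(251,278),(251,72),(230,90)]:
    w=d[p[1]-1:p[1]+2,p[0]-1:p[0]+2]; print(p,bp(c,p,np.median(w[w>0])).round(4))
D=onz(c,(252,70),.2205); print(D, needle(im,c,D,.2205,save='pics/n2.png'))
E
```

```text
(251, 268) [ 0.6507 -0.1361  0.2657]
(251, 278) [ 0.6556 -0.1365  0.2656]
(251, 72) [ 0.5697 -0.1295  0.2215]
(230, 90) [ 0.5773 -0.1406  0.2195]
[ 0.56876168 -0.1289824   0.2205    ] (np.float64(0.027083368440951716), np.float64(178.41666666666666), np.float64(223.25))
```

View pics/n2.png

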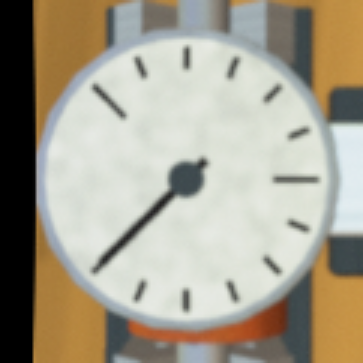

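```bash
python3 - <<'E'
from h import *
K=np.array([.654,-.136])
ctrl.close_gripper(25); s=st('closed')
p=s['tcp_pos'].copy(); np.save('p0.npy',p)
ctrl.movel([K[0],K[1],p[2]-.020],max_speed=.03); st('20')
ctrl.movel([K[0],K[1],p[2]-.039],max_speed=.03); s=st('39')
im,d=vision.grab_frame('wrist'); cv2.imwrite('pics/w3.png',im); c=cam('wrist',s)
z=.2205-(p[2]-s['tcp_pos'][2])
print(needle(im,c,[.5688,-.129],z,save='pics/n3.png'))
E
```

```text
closed 5.97 [ 0.654  -0.1364  0.2294] [-0.12 -0.56  2.23] [-0.3   0.08  0.04] 0.0188
20 6.79 [ 0.654  -0.1364  0.2088] [ 1.09 -2.63 -2.26] [-0.74 -0.17 -0.01] 0.0186
39 7.58 [ 0.654  -0.1364  0.1902] [-0.43 -4.25  1.58] [-1.14  0.06  0.01] 0.0188
(np.float64(1.2577822576515374), np.float64(170.41666666666666), np.float64(229.5))
```

View pics/w3.png

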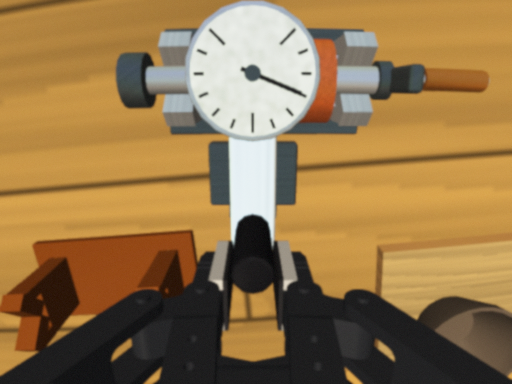

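```bash
python3 - <<'E'
from h import *
K=np.array([.654,-.136]); p=np.load('p0.npy')
ctrl.movel([K[0],K[1],p[2]-.0446],max_speed=.02); s=st('lo')
def look():
    s=get_state(); im,d=vision.grab_frame('wrist'); r=needle(im,cam('wrist',s),[.5688,-.129],.2205-(p[2]-s['tcp_pos'][2])); print(r); return im
look()
ctrl.ungrasp(); st('open'); im=look()
cv2.imwrite('pics/w4.png',im)
for n in ['top','side']:
    im,d=vision.grab_frame(n); print(n,needle(im,cam(n),[.5688,-.129],.176,save=f'pics/n4{n}.png'))
E
```

```text
lo 8.06 [ 0.654  -0.1363  0.1849] [-0.82 -5.75  2.37] [-1.13  0.16 -0.06] 0.0186
(np.float64(2.257823061719572), np.float64(177.75), np.float64(229.66666666666666))
open 8.77 [ 0.654  -0.1359  0.1848] [0.6  0.26 0.06] [-0.03 -0.04 -0.03] 0.0852
(np.float64(2.2600721856586063), np.float64(174.625), np.float64(224.375))
top (np.float64(2.3278249188078823), np.float64(77.75), np.float64(227.5))
side (np.float64(2.0241588766746292), np.float64(75.83333333333334), np.float64(211.75))
```

View pics/n4top.png

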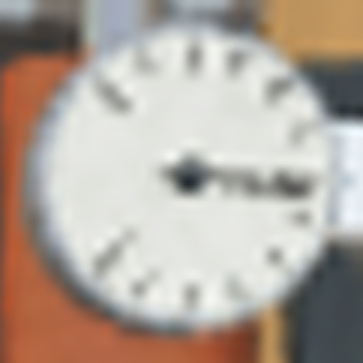

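View pics/n4side.png

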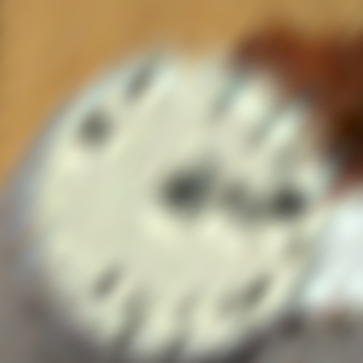

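```bash
python3 - <<'E'
from h import *
ctrl.movel([.654,-.136,.262],max_speed=.15); st('up')
R=R2q(orh(YAW,1)); H=np.array([.5805,.0052])
ctrl.movep([*H,.215],R); s=st('above h')
im,d=vision.grab_frame('wrist'); cv2.imwrite('pics/w5.png',im); np.savez('w5.npz',im=im,d=d,tcp=s['tcp_pos'],rot=s['eef_rot'])
for n in ['top','side']:
    im,d=vision.grab_frame(n); cv2.imwrite(f'pics/{n}5.png',im); print(n,needle(im,cam(n),[.5688,-.129],.176,save=f'pics/n5{n}.png'))
E
```

```text
up 9.58 [ 0.6537 -0.1362  0.2613] [-0.61  0.71 -0.34] [ 0.02  0.04 -0.03] 0.0853
above h 11.03 [0.5805 0.0048 0.2146] [-0.16 -0.8  -0.36] [-0.04  0.05  0.02] 0.0853
top (np.float64(4.486167710775776), np.float64(15.333333333333329), np.float64(71.33333333333333))
side (np.float64(2.0234538725715168), np.float64(76.20833333333334), np.float64(213.375))
```

View pics/w5.png

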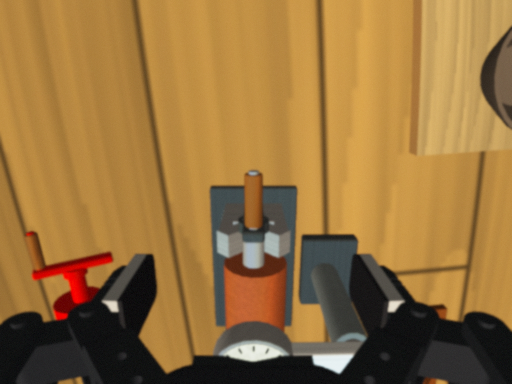

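View pics/top5.png

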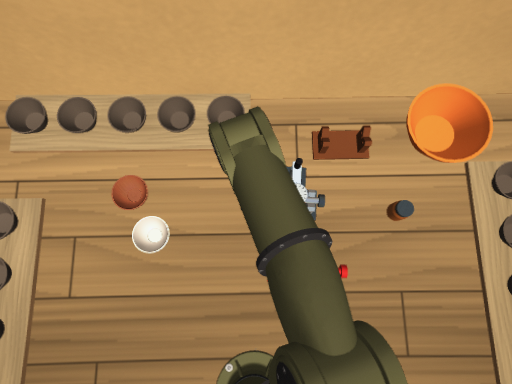

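View pics/side5.png

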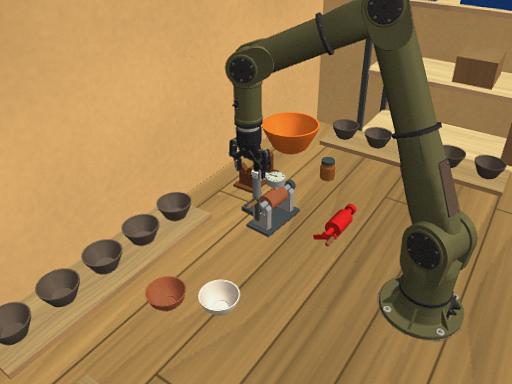

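```bash
python3 - <<'E'
from h import *
f=np.load('w5.npz'); d=f['d'];im=f['im']; c=cam('wrist',dict(eef_rot=f['rot'],tcp_pos=f['tcp']))
cr=im[160:275,200:310]; cv2.imwrite('pics/w5c.png',cv2.resize(cr,None,fx=5,fy=5,interpolation=cv2.INTER_CUBIC))
hsv=cv2.cvtColor(im,cv2.COLOR_BGR2HSV)
for r in [180,190,200,210]: # handle row extents by depth
    row=d[r,230:280]; k=np.where((row>0)&(row<row[row>0].min()+.012))[0]+230; q=((k.min()+k.max())/2,r); print(r,k.min(),k.max(),onz(c,q,.131).round(4),bp(c,q,np.median(d[r,k])).round(4))
for r in [244,250]:
    row=d[r,235:275]; k=np.where((row>0)&(row<row[row>0].min()+.012))[0]+235; q=((k.min()+k.max())/2,r); print(r,k.min(),k.max(),onz(c,q,.095).round(4))
# circle feasibility
x,y,z=frame(YAW); R=R2q(orh(YAW,1))
for th in range(0,360,45):
    t=np.deg2rad(th); p=np.array([.5805,.0052,.095-.0147])+.036*(-np.sin(t)*x+np.cos(t)*z); q=ctrl.ik(p,R); print(th,None if q is None else q.round(2))
E
```

```text
180 244 262 [0.5815 0.0156 0.131 ] [0.5817 0.0172 0.137 ]
190 244 262 [0.5809 0.0077 0.131 ] [0.581  0.0095 0.137 ]
200 244 262 [ 5.802e-01 -3.000e-04  1.310e-01] [0.5804 0.0017 0.137 ]
210 245 261 [ 0.5796 -0.0085  0.131 ] [ 0.5798 -0.0062  0.1373]
244 235 274 [ 0.5772 -0.0548  0.095 ]
250 235 274 [ 0.5767 -0.0609  0.095 ]
0 [ 0.33  0.58 -0.6   1.75  0.39  0.94 -0.52]
45 [ 0.33  0.56 -0.6   1.83  0.4   0.88 -0.54]
90 [ 0.32  0.57 -0.58  1.88  0.42  0.81 -0.57]
135 [ 0.3   0.62 -0.55  1.88  0.45  0.77 -0.59]
180 [ 0.29  0.66 -0.54  1.82  0.47  0.79 -0.58]
225 [ 0.29  0.68 -0.55  1.74  0.46  0.85 -0.55]
270 [ 0.3   0.67 -0.57  1.69  0.43  0.92 -0.53]
315 [ 0.31  0.62 -0.59  1.69  0.41  0.95 -0.51]
```

View pics/w5c.png

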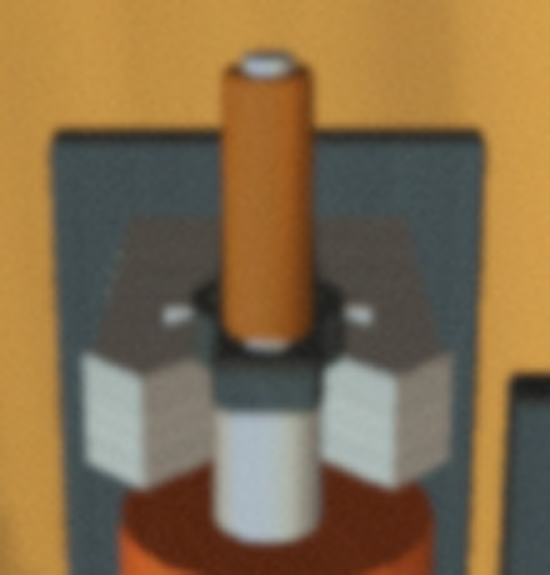

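```bash
python3 - <<'E'
from h import *
R=R2q(orh(YAW,1))
ctrl.movel([.5807,.0052,.1163],max_speed=.08); st('at')
ctrl.close_gripper(20); st('closed')
for i in range(4): ctrl.pause(.05); s=st('c')
np.save('g0.npy',s['tcp_pos'])
im,d=vision.grab_frame('side'); cv2.imwrite('pics/side6.png',im); print(needle(im,cam('side'),[.5688,-.129],.176,save=f'pics/n6side.png'))
im,d=vision.grab_frame('wrist'); cv2.imwrite('pics/w6.png',im)
E
```

```text
at 12.57 [0.5811 0.0053 0.1169] [-0.19 -0.47  0.69] [ 0.01 -0.01 -0.04] 0.0853
closed 13.33 [0.5816 0.0052 0.1173] [ 0.39 -1.55  5.68] [-0.1   0.09  0.03] -0.0001
c 13.38 [0.5816 0.0052 0.1173] [-0.87 -1.37  5.67] [-0.12  0.06  0.03] 0.0002
c 13.43 [0.5816 0.0052 0.1173] [-0.91 -0.98  6.23] [-0.14  0.04 -0.01] 0.0
c 13.48 [0.5816 0.0052 0.1173] [-0.85 -0.53  7.38] [-0.13  0.12 -0.04] 0.0
c 13.53 [0.5816 0.0052 0.1173] [-0.78 -0.92  7.02] [-0.15  0.05 -0.01] -0.0001
(np.float64(1.9905513197503142), np.float64(89.41666666666667), np.float64(215.33333333333334))
```

View pics/w6.png

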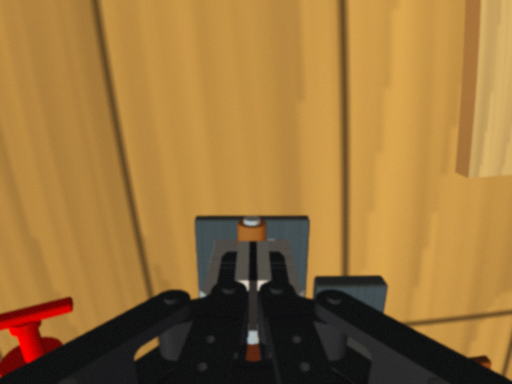

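View pics/side6.png

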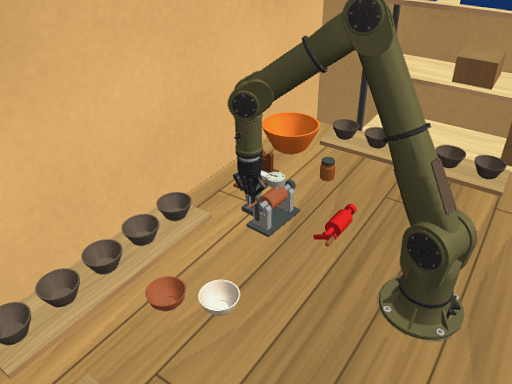

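```bash
python3 - <<'E'
from h import *
im=cv2.imread('pics/w6.png'); cv2.imwrite('pics/w6c.png',cv2.resize(im[205:384,170:340],None,fx=3.3,fy=3.3,interpolation=cv2.INTER_CUBIC))
im=cv2.imread('pics/side6.png'); cv2.imwrite('pics/s6c.png',cv2.resize(im[140:240,220:320],None,fx=6,fy=6,interpolation=cv2.INTER_CUBIC))
c=cam('wrist',get_state())
print(proj(c,[[.5815,.0156,.131],[.5825,.0260,.131],[.5807,.0052,.131],[.5796,-.0085,.131]]))
E
```

```text
[[250.8896488  232.13080463]
 [251.15000528 211.81417462]
 [251.04474274 251.59758123]
 [251.15007541 276.03373092]]
```

View pics/w6c.png

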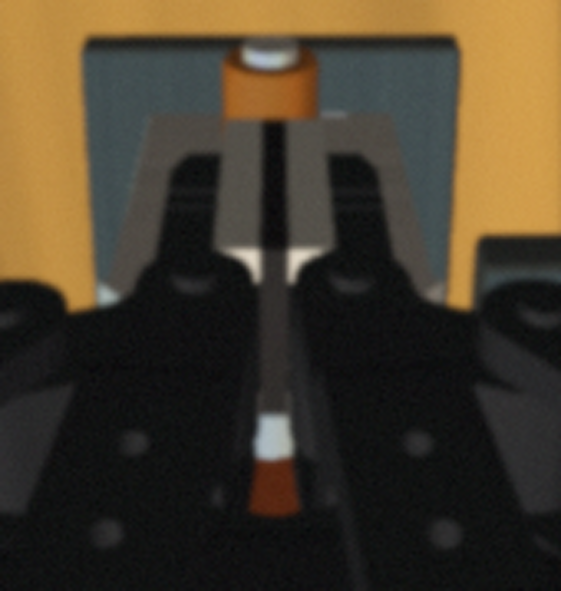

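View pics/s6c.png

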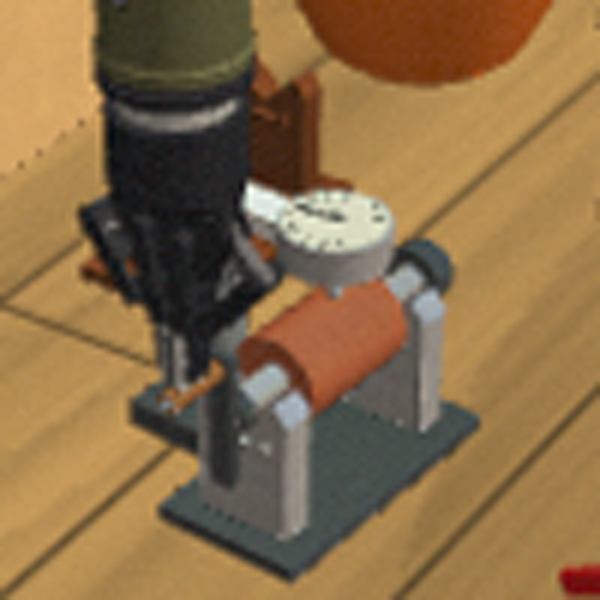

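```bash
cat >> h.py <<'E'
def orh_t(phi):
    R=orh(YAW,1); x,_,_=frame(YAW)
    # lean outward: tool z -> -yf sin -z cos
    return Rn.from_rotvec(-phi*x).as_matrix()@R
PHI=np.deg2rad(10); RH=orh_t(PHI)
def tcp_for(h,deep=.0): return np.asarray(h)+(.0187+deep)*RH[:,2]
E
python3 - <<'E'
from h import *
x,y,z=frame(YAW); print(RH[:,2]@y, RH[:,2], RH[:,0]@y)
ctrl.ungrasp(); st('open')
p=tcp_for([.5808,.0052,.131],.001); print(p)
ctrl.movep(p,R2q(RH)); st('at')
ctrl.close_gripper(20); st('closed')
for i in range(3): ctrl.pause(.05); s=st('c')
im,d=vision.grab_frame('wrist'); cv2.imwrite('pics/w7.png',im)
im,d=vision.grab_frame('side'); cv2.imwrite('pics/s7c.png',cv2.resize(im[140:240,220:320],None,fx=6,fy=6,interpolation=cv2.INTER_CUBIC)); print(needle(im,cam('side'),[.5688,-.129],.176))
E
```

```text
-0.17364817766693036 [-0.01439626 -0.17305039 -0.98480775] 0.9848077530122081
open 14.42 [0.5807 0.0052 0.1163] [-0.18 -0.35 -0.76] [ 0.06 -0.06  0.  ] 0.0855
[0.58051639 0.00179091 0.11159929]
at 14.74 [0.5805 0.0043 0.1115] [-0.34  0.16  0.5 ] [ 0.12 -0.03 -0.05] 0.0857
closed 15.4 [0.5806 0.0012 0.1118] [ 0.01 -1.75  1.62] [-0.19  0.01 -0.04] 0.0125
c 15.45 [0.5806 0.0012 0.1118] [-0.59 -2.06  1.42] [-0.26  0.01 -0.01] 0.0125
c 15.5 [0.5806 0.0012 0.1118] [ 0.25 -1.76  2.54] [-0.36  0.1  -0.04] 0.0122
c 15.55 [0.5806 0.0013 0.1118] [-0.61 -2.81  1.87] [-0.35  0.01 -0.06] 0.0123
(np.float64(2.023170077608515), np.float64(75.58333333333334), np.float64(216.75))
```

View pics/w7.png

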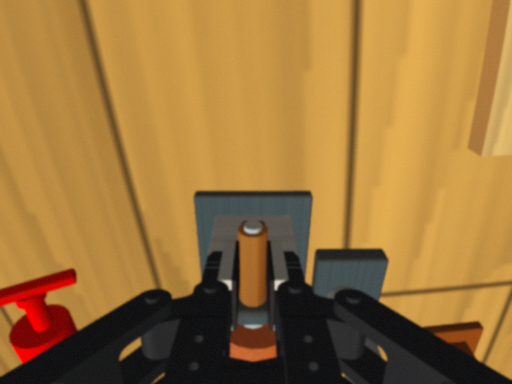

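View pics/s7c.png

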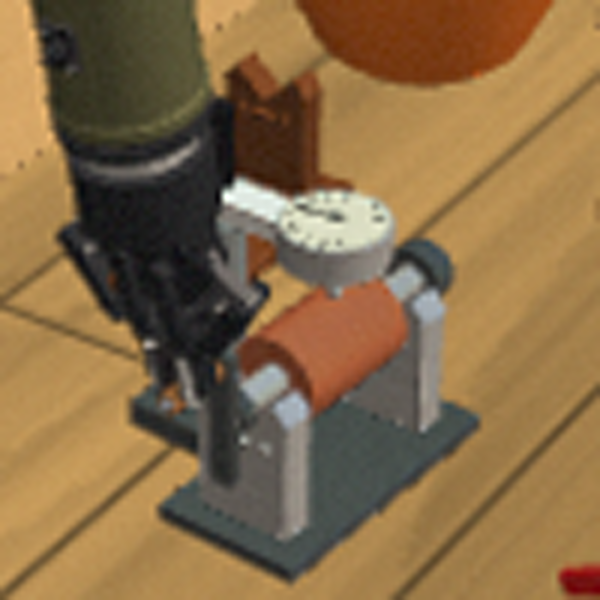

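```bash
cat > turn.py <<'E'
from h import *
import json,os
x,y,z=frame(YAW)
Dn=np.array([.5688,-.129,0])+.0011*x+.0022*y
def load():
    if os.path.exists('turn.json'): return json.load(open('turn.json'))
    p0=np.array([.58052,.00179,.1116]); return dict(th=0.,c=list(p0-.036*z),log=[])
def save(S): json.dump(S,open('turn.json','w'))
def run(S,goal,step=10,v=.03,k=8e-5,look=True,fmax=6.5,verbose=True):
    c=np.array(S['c']); 
    n=max(1,int(np.ceil(abs(goal-S['th'])/step-1e-6))); ths=np.linspace(S['th'],goal,n+1)[1:]
    for th in ths:
        t=np.deg2rad(th); r=-np.sin(t)*x+np.cos(t)*z
        ctrl.movel(c+.036*r,max_speed=v)
        F=[]; F.append(get_state()['contact_force'])
        nd=None
        if look:
            im,_=vision.grab_frame('side'); nd=needle(im,cam('side'),Dn[:2],.176); F.append(get_state()['contact_force'])
        else: ctrl.pause(.02); F.append(get_state()['contact_force'])
        s=get_state(); F=np.mean(F,0); Fr=F@r; e=Fr-1.0*(z@r)
        tg=-np.cos(t)*x-np.sin(t)*z
        c=c+np.clip(k*e,-.0005,.0005)*r
        S['th']=float(th); S['c']=list(c); S['log'].append([float(th),None if nd is None else float(nd[0]),*map(float,F)])
        if verbose: print(f"{th:.0f} t={s['time']:.2f} n={nd[0] if nd else -1:.3f}({nd[1] if nd else 0:.0f}) Fr={Fr:.1f} Ft={F@tg:.1f} Fz={F[2]:.1f} Fx={F@x:.1f} Fy={F@y:.1f} c={(c-np.array([.58052,.00179,.0756]))@x*1e3:.2f},{(c[2]-.0756)*1e3:.2f} w={s['width']:.4f} err={np.linalg.norm(s['tcp_pos']-(c+.036*r))*1e3:.1f}")
        save(S)
        if np.linalg.norm(F[[0,2]])>fmax: print('FMAX'); break
E
python3 - <<'E'
from turn import *
S=load(); run(S,40)
E
```

```text
10 t=16.06 n=2.217(84) Fr=3.1 Ft=-0.8 Fz=3.2 Fx=0.2 Fy=-1.6 c=-0.03,0.16 w=0.0129 err=0.5
20 t=16.47 n=2.340(69) Fr=1.2 Ft=-0.1 Fz=1.2 Fx=-0.3 Fy=-0.1 c=-0.04,0.18 w=0.0123 err=0.8
30 t=16.88 n=2.375(96) Fr=0.0 Ft=-0.6 Fz=0.3 Fx=0.5 Fy=1.3 c=-0.00,0.12 w=0.0122 err=0.6
40 t=17.28 n=2.513(83) Fr=0.1 Ft=-0.2 Fz=0.2 Fx=0.1 Fy=1.7 c=0.03,0.08 w=0.0124 err=0.4
```

```bash
python3 - <<'E'
from turn import *
S=load(); run(S,130)
im,_=vision.grab_frame('side'); cv2.imwrite('pics/s8c.png',cv2.resize(im[140:240,220:320],None,fx=6,fy=6,interpolation=cv2.INTER_CUBIC))
needle(im,cam('side'),Dn[:2],.176,save='pics/n8.png')
E
```

```text
50 t=17.69 n=2.617(88) Fr=0.1 Ft=0.1 Fz=0.0 Fx=-0.2 Fy=1.0 c=0.07,0.05 w=0.0128 err=0.3
60 t=18.10 n=2.826(100) Fr=-0.6 Ft=0.5 Fz=-0.7 Fx=0.3 Fy=1.3 c=0.14,0.01 w=0.0122 err=0.4
70 t=18.51 n=2.926(125) Fr=0.3 Ft=1.7 Fz=-1.5 Fx=-0.9 Fy=-0.0 c=0.14,0.01 w=0.0124 err=0.4
80 t=18.92 n=3.044(99) Fr=-0.3 Ft=1.2 Fz=-1.3 Fx=0.1 Fy=-0.2 c=0.18,0.00 w=0.0123 err=0.3
90 t=19.32 n=3.159(119) Fr=-0.4 Ft=0.9 Fz=-0.9 Fx=0.4 Fy=-0.5 c=0.22,0.00 w=0.0123 err=0.3
100 t=19.73 n=3.348(74) Fr=0.2 Ft=1.5 Fz=-1.6 Fx=0.0 Fy=-0.4 c=0.19,-0.00 w=0.0125 err=0.2
110 t=20.14 n=3.437(96) Fr=0.4 Ft=1.1 Fz=-1.2 Fx=-0.0 Fy=0.3 c=0.13,-0.02 w=0.0126 err=0.3
120 t=20.55 n=3.536(92) Fr=0.5 Ft=1.3 Fz=-1.3 Fx=0.2 Fy=-0.2 c=0.06,-0.06 w=0.0125 err=0.3
130 t=20.96 n=3.598(92) Fr=-0.2 Ft=2.4 Fz=-1.7 Fx=1.7 Fy=0.3 c=0.03,-0.08 w=0.0123 err=0.4
```

View pics/s8c.png

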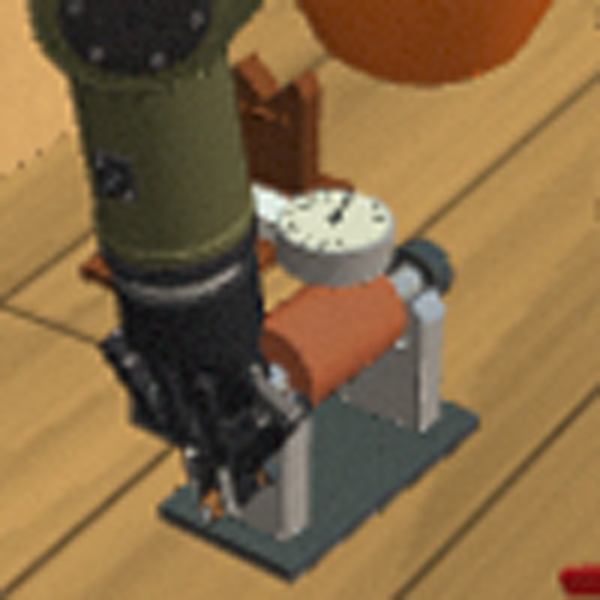

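View pics/n8.png

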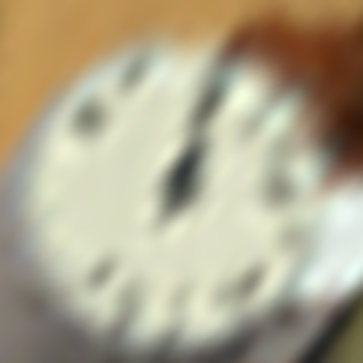

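```bash
python3 - <<'E'
from turn import *
S=load(); run(S,230)
im,_=vision.grab_frame('side'); cv2.imwrite('pics/s9c.png',cv2.resize(im[140:240,220:320],None,fx=6,fy=6,interpolation=cv2.INTER_CUBIC))
E
```

```text
140 t=21.42 n=3.632(97) Fr=-1.5 Ft=1.6 Fz=0.1 Fx=2.2 Fy=-0.4 c=0.07,-0.04 w=0.0125 err=0.4
150 t=21.82 n=3.681(101) Fr=-1.5 Ft=1.4 Fz=0.6 Fx=1.9 Fy=-0.0 c=0.10,0.00 w=0.0122 err=0.4
160 t=22.23 n=3.680(102) Fr=-2.9 Ft=0.9 Fz=2.4 Fx=1.8 Fy=-0.6 c=0.15,0.15 w=0.0124 err=0.4
170 t=22.64 n=3.631(97) Fr=-2.8 Ft=0.4 Fz=2.7 Fx=0.9 Fy=-0.7 c=0.18,0.29 w=0.0125 err=0.3
180 t=23.05 n=3.597(92) Fr=-1.4 Ft=-0.3 Fz=1.4 Fx=-0.3 Fy=-0.8 c=0.18,0.32 w=0.0123 err=0.3
190 t=23.46 n=3.502(114) Fr=-0.8 Ft=0.2 Fz=0.8 Fx=0.0 Fy=0.2 c=0.18,0.31 w=0.0125 err=0.4
200 t=23.87 n=3.421(113) Fr=-0.8 Ft=0.7 Fz=1.0 Fx=0.4 Fy=-0.6 c=0.18,0.30 w=0.0121 err=0.6
210 t=24.27 n=3.316(61) Fr=-0.3 Ft=1.0 Fz=0.7 Fx=0.7 Fy=-0.3 c=0.20,0.26 w=0.0126 err=0.6
220 t=24.68 n=3.159(100) Fr=-1.5 Ft=1.2 Fz=2.0 Fx=-0.1 Fy=-0.5 c=0.16,0.31 w=0.0125 err=0.5
230 t=25.09 n=3.044(94) Fr=-1.1 Ft=2.2 Fz=2.4 Fx=0.6 Fy=0.0 c=0.14,0.33 w=0.0125 err=0.6
```

View pics/s9c.png

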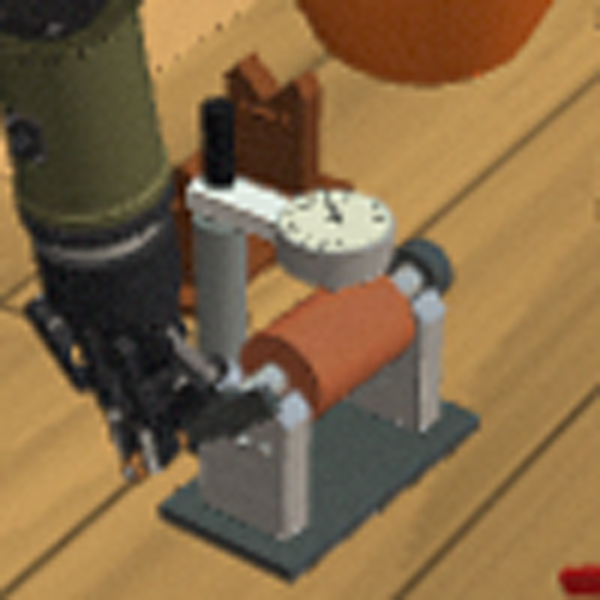

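```bash
python3 - <<'E'
from turn import *
S=load(); run(S,370)
L=np.array([l[:2] for l in S['log']]); t=np.deg2rad(L[:,0])
A=np.c_[np.ones_like(t),np.cos(t),np.sin(t)]; a=np.linalg.lstsq(A,L[:,1],rcond=None)[0]; r=L[:,1]-A@a
print(a,np.hypot(*a[1:]),'peak',np.rad2deg(np.arctan2(a[2],a[1])),'rms',r.std(),abs(r).max())
A=np.c_[A,np.cos(2*t),np.sin(2*t)]; b=np.linalg.lstsq(A,L[:,1],rcond=None)[0]; print(b,(L[:,1]-A@b).std(), np.rad2deg(np.arctan2(b[2],b[1])))
E
```

```text
240 t=25.55 n=2.914(104) Fr=-2.0 Ft=1.3 Fz=2.1 Fx=-1.1 Fy=0.2 c=0.03,0.39 w=0.0120 err=0.4
250 t=25.96 n=2.828(101) Fr=-0.2 Ft=2.1 Fz=2.1 Fx=0.5 Fy=0.5 c=0.04,0.39 w=0.0120 err=0.5
260 t=26.37 n=2.599(101) Fr=0.4 Ft=2.3 Fz=2.2 Fx=0.8 Fy=-0.0 c=0.08,0.38 w=0.0122 err=0.3
270 t=26.77 n=2.513(84) Fr=0.1 Ft=2.2 Fz=2.2 Fx=0.1 Fy=0.5 c=0.09,0.38 w=0.0124 err=0.3
280 t=27.18 n=2.356(81) Fr=0.4 Ft=1.7 Fz=1.7 Fx=0.1 Fy=-0.2 c=0.11,0.38 w=0.0124 err=0.3
290 t=27.59 n=2.303(76) Fr=1.3 Ft=2.8 Fz=3.0 Fx=0.3 Fy=0.3 c=0.18,0.41 w=0.0124 err=0.3
300 t=28.00 n=2.218(85) Fr=-0.2 Ft=1.7 Fz=1.4 Fx=-1.0 Fy=-0.0 c=0.14,0.38 w=0.0124 err=0.3
310 t=28.41 n=2.163(80) Fr=-0.2 Ft=1.2 Fz=0.8 Fx=-0.9 Fy=-0.3 c=0.09,0.34 w=0.0123 err=0.3
320 t=28.82 n=2.126(84) Fr=0.4 Ft=1.9 Fz=1.5 Fx=-1.2 Fy=0.4 c=0.07,0.31 w=0.0123 err=0.3
330 t=29.23 n=2.131(86) Fr=1.0 Ft=1.7 Fz=1.7 Fx=-1.0 Fy=0.9 c=0.07,0.32 w=0.0119 err=0.3
340 t=29.63 n=2.127(96) Fr=0.7 Ft=1.0 Fz=1.0 Fx=-0.7 Fy=0.1 c=0.06,0.30 w=0.0127 err=0.3
350 t=30.04 n=2.127(83) Fr=-0.2 Ft=1.3 Fz=0.0 Fx=-1.3 Fy=0.3 c=0.05,0.21 w=0.0123 err=0.3
360 t=30.45 n=2.149(81) Fr=1.2 Ft=0.3 Fz=1.2 Fx=-0.3 Fy=0.7 c=0.05,0.23 w=0.0124 err=0.3
370 t=30.86 n=2.217(85) Fr=0.4 Ft=-0.4 Fz=0.4 Fx=0.4 Fy=0.2 c=0.06,0.18 w=0.0125 err=0.4
[ 2.86521528 -0.71278041  0.3395833 ] 0.7895395650851891 peak 154.5259058898354 rms 0.027760485008701537 0.05508665613103103
[ 2.86506084 -0.7130846   0.33952966  0.01365275 -0.01989964] 0.022054771031362913 154.53891027907105
```

```bash
python3 - <<'E'
from turn import *
S=load(); run(S,514.5,step=12,k=6e-5)
ctrl.pause(.2); im,_=vision.grab_frame('side'); print('before',needle(im,cam('side'),Dn[:2],.176)); st('b')
ctrl.ungrasp(); ctrl.pause(.2); im,_=vision.grab_frame('side'); print('after',needle(im,cam('side'),Dn[:2],.176)); s=st('a')
cv2.imwrite('pics/s10c.png',cv2.resize(im[140:240,220:320],None,fx=6,fy=6,interpolation=cv2.INTER_CUBIC))
im,_=vision.grab_frame('wrist'); cv2.imwrite('pics/w10.png',im)
E
```

```text
381 t=31.29 n=2.339(69) Fr=0.6 Ft=0.8 Fz=0.2 Fx=-1.0 Fy=0.9 c=0.06,0.16 w=0.0121 err=0.5
392 t=31.73 n=2.391(97) Fr=0.7 Ft=0.1 Fz=0.6 Fx=-0.5 Fy=0.2 c=0.07,0.15 w=0.0124 err=0.4
403 t=32.16 n=2.580(99) Fr=0.6 Ft=-0.0 Fz=0.5 Fx=-0.4 Fy=1.1 c=0.07,0.15 w=0.0120 err=0.3
414 t=32.59 n=2.715(84) Fr=-1.0 Ft=0.4 Fz=-0.9 Fx=0.6 Fy=0.1 c=0.15,0.09 w=0.0119 err=0.3
426 t=33.02 n=2.861(94) Fr=-0.5 Ft=1.2 Fz=-1.2 Fx=-0.1 Fy=0.0 c=0.20,0.07 w=0.0124 err=0.3
437 t=33.46 n=3.041(101) Fr=0.2 Ft=1.3 Fz=-1.2 Fx=-0.5 Fy=0.3 c=0.20,0.07 w=0.0120 err=0.3
448 t=33.89 n=3.155(106) Fr=0.4 Ft=1.2 Fz=-1.2 Fx=-0.4 Fy=-0.3 c=0.18,0.07 w=0.0123 err=0.3
459 t=34.33 n=3.299(63) Fr=0.3 Ft=0.6 Fz=-0.7 Fx=-0.2 Fy=-0.1 c=0.15,0.07 w=0.0123 err=0.2
470 t=34.76 n=3.437(96) Fr=-0.0 Ft=1.5 Fz=-1.4 Fx=0.6 Fy=0.1 c=0.13,0.06 w=0.0122 err=0.3
481 t=35.19 n=3.536(91) Fr=0.7 Ft=1.8 Fz=-1.9 Fx=0.3 Fy=-0.4 c=0.07,0.02 w=0.0122 err=0.3
492 t=35.62 n=3.597(89) Fr=-0.7 Ft=1.5 Fz=-0.6 Fx=1.5 Fy=-0.3 c=0.07,0.02 w=0.0123 err=0.4
503 t=36.06 n=3.630(102) Fr=-0.5 Ft=1.1 Fz=-0.2 Fx=1.1 Fy=-0.7 c=0.06,0.01 w=0.0125 err=0.4
514 t=36.49 n=3.680(103) Fr=-0.5 Ft=1.3 Fz=-0.1 Fx=1.4 Fy=0.2 c=0.05,-0.01 w=0.0125 err=0.5
before (np.float64(3.680216623333057), np.float64(101.91666666666666), np.float64(217.41666666666666))
b 36.74 [0.5654 0.0031 0.0431] [ 1.9  -0.42  0.68] [ 0.01 -0.57  0.11] 0.0126
after (np.float64(3.6804350705726563), np.float64(104.83333333333334), np.float64(218.08333333333334))
a 37.69 [0.5652 0.0031 0.0431] [-0.41 -0.1  -0.26] [ 0.22 -0.    0.02] 0.0853
```

View pics/s10c.png

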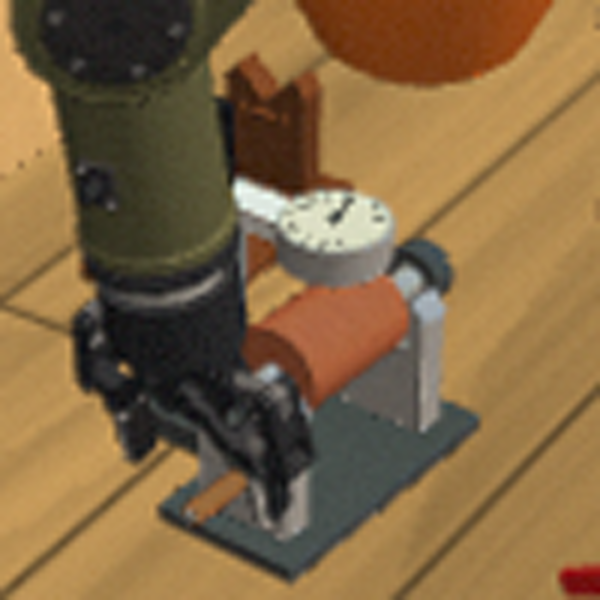

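View pics/w10.png

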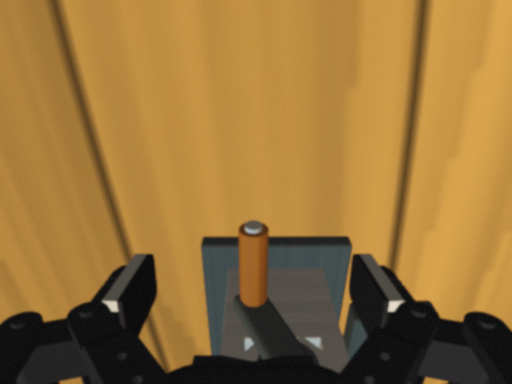

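```bash
python3 - <<'E'
from turn import *
s=get_state(); p=s['tcp_pos']-.17*RH[:,2]
ctrl.movel(p,max_speed=.12); st('up')
ctrl.movep([.575,-.09,.35],R2q(ork(YAW))); s=st('look')
im,d=vision.grab_frame('wrist'); cv2.imwrite('pics/w11.png',im)
c=cam('wrist',s)
n=needle(im,c,[.5688,-.129],.176,save='pics/n11.png'); print(n,n[0]/196*1e3)
for q in ['side','top']:
    im,_=vision.grab_frame(q); cv2.imwrite(f'pics/{q}11.png',im); print(q,needle(im,cam(q),Dn[:2] if q=='side' else [.5688,-.129],.176))
E
```

```text
up 39.31 [0.5672 0.0322 0.2098] [ 0.19  0.26 -0.12] [ 0.15 -0.01  0.03] 0.0857
look 40.93 [ 0.5749 -0.0896  0.3497] [ 0.39 -0.7   0.31] [-0.    0.06  0.03] 0.0852
(np.float64(3.625682612967739), np.float64(104.00000000000001), np.float64(223.58333333333334)) 18.498380678406832
side (np.float64(3.6710783640824047), np.float64(99.58333333333333), np.float64(208.0))
top (np.float64(3.540450528129579), np.float64(146.66666666666669), np.float64(227.0))
```

View pics/w11.png

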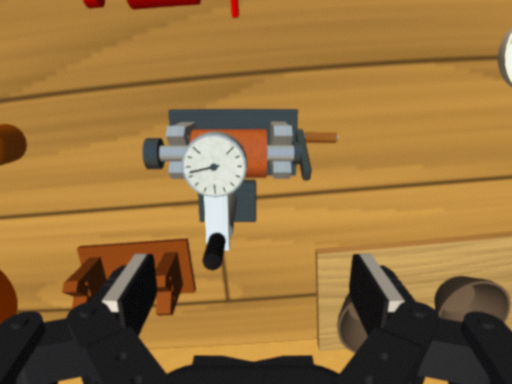

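View pics/n11.png

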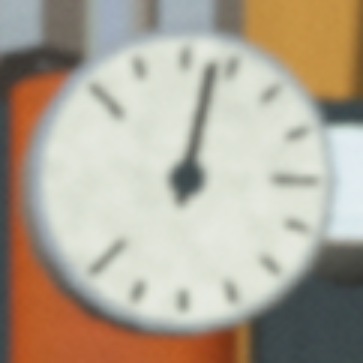

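View pics/side11.png

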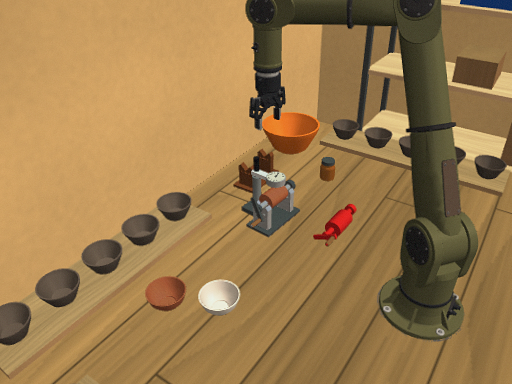

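```bash
python3 - <<'E'
from station import ticket,get_state
print(get_state()['time']); ticket.close_job()
E
```

```text
41.0833
the job is handed in; nothing more can be done
```

The runout check is done and the job is handed in, at 41 s of the 72 s allowed. The roller is left with its high side under the plunger, and the gripper is open and clear of everything.

- **Ram:** I lowered it about 44.5 mm by its knob. That put the plunger about 11.5 mm in, with the needle at 2.26 rad against 2.36 for half-way.
- **Crank turn:** I turned it just over one full turn, to 370°, starting from the top towards the robot. The handle forces stayed at about 3 N or less. The upward pull on the crank never passed 2 N, well under the 6 N that would lift the shaft.
- **Runout:** A sine fitted to the needle readings gives an amplitude of 0.79 rad, which is ±4.0 mm, with the high side at 154.5°. Matching needle readings on either side of the peak give the same angle (about 155°).
- **Final position:** I carried on forward to 154.5° and let go. The side camera read 3.68 rad both before and after release, at the fitted peak of 3.66. The shaft is in its V-blocks, and the bowls and jar look undisturbed in the last picture.

- **First grip failed:** My first grasp held the handle too near the fingertips, so the fingers shut completely and pressed down on it with about 7 N. The needle hardly moved. I let go and gripped it again deeper, before any turning.
- **Cameras disagree slightly:** In the last pictures the needle reads 3.67 from the side, 3.63 from the wrist (about 3.73 after I corrected the dial centre by eye) and 3.54 from above. I put this down to small errors in where each view places the dial centre. The high-side angle does not depend on it, because it comes from the symmetry of the side-camera readings.

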